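Set the guide screw of an egg turner and hold it for the locknut

TASK

Slide the egg carriage by its yellow grip until its red pointer lines up with the green flag. Then turn the black thumbscrew clockwise until it seats, back it off a quarter turn, and finish still gripping its head, steady at that setting, so that I can nip up the locknut. Do not touch the eggs, and leave the jar, mug and hygrometer where they are.

Things in the scene. Friction and masses are not known exactly. Their poses are not given: they have to be found in the camera images.
- turner: Egg turner: fixed white deck, 180 (x) by 340 (y) by 12 mm thick, on the table. Its origin lies on the table surface, below the middle of the carriage track; the deck reaches from y = -205 to +135 mm and x = -90 to +90 mm of it. Its z is up, its y runs along the track, away from the thumbscrew. Starts at a varying place and yaw (up to 0.45 rad).
- carriage (a joint): Position of the grey egg carriage along its track, in m, 0 to 0.12, growing along the turner's +y (away from the thumbscrew). At value s the yellow grip's centre is at x = 0, y = s - 0.06 m of the turner. Slides with about 2 N of friction and stays where it is left. Starts at 0 to 0.03; the flag stands at 0.05 to 0.11.
- grip_top (a point): Centre of the top of the carriage's yellow upright grip block, 64 mm above the table. The block is 28 mm (turner's x) by 20 mm (turner's y, along the track) and stands 40 mm tall above the carriage plate (24 mm above the table). Its sides are free; the eggs start 38 mm from it on the turner's +x side.
- pointer (a point): Tip of the carriage's red pointer, which is 6 mm wide and sticks out to the turner's -x side, 20 mm above the table; same y along the track as the grip's centre.
- flag: Green flag on a wooden stick in a black clip (16 by 14 by 12 mm), fixed on the deck's front (-x) edge, 60 mm tall over the deck. Origin: underside of the clip, on the stick's axis, 12 mm above the table; axes parallel to the turner's. The pointer lines up when its y in this frame is 0. The stick, with green lines at its foot, is the mark; the flag itself sticks out to +y of it.
- eggs: Two brown eggs (45 mm wide, 57 mm tall, tops 84 mm above the table) upright in cups on the carriage, fixed in it, centred 75 mm to the turner's +x of the grip and 28 mm to either side along y. Origin is that of the carriage: on the table, directly below the grip's centre. Not to be touched.
- screw (a joint): Angle of the thumbscrew in rad, growing clockwise seen from above, 0 to 3.2. At 3.2 it is seated (a firm stop); a quarter turn back is 1.63. At 0 the white line on the head points to the turner's -x. About 0.06 N m of friction; stays where it is left; does not visibly sink. Starts 1.0 to 2.4 rad short of seated. The fingers slip on the head if forced on against the stop.
- screw_head: Round black fluted thumbscrew head, 36 mm across, 28 mm tall (42 to 70 mm above the table), with a white line on top from centre to rim, on a 10 mm spindle. Origin on the screw's axis at table height, at x = 0, y = -155 mm of the turner; it turns with the screw. Below it a 50 by 50 mm aluminium block reaches up to 26 mm and a brass locknut to 32 mm above the table.
- screw_grip (a point): Point on the screw's axis inside its head, 58 mm above the table: the height to grip it, by its round side, in any yaw.
- jar: Amber jar with a white lid, 66 mm across, 85 mm tall, standing beyond the +y end of the turner. Origin at the centre of its underside.
- mug: Blue mug, 76 mm across, 85 mm tall, behind the turner (its +x side). Origin at the centre of its underside.
- hygrometer: Round white hygrometer lying flat in front of the turner (its -x side), 64 mm across, 22 mm tall. Origin at the centre of its underside.

How it is judged:
On the way, in this order (a step that is already met when the one before it is completed fails the run):
1. the carriage's pointer rests in line with the flag (within 5 mm) (y of pointer in the frame of flag between -0.005 and 0.005 m and velocity of joint carriage between -0.01 and 0.01 m/s), for 0.3 s.
2. the thumbscrew is seated (value of joint screw above 3.12 rad), for 0.1 s.
At the end, for the whole second after the job is handed in: The thumbscrew is at rest a quarter turn (within 0.2 rad) back from its seat, with the fingers gripping its head (over 2 N, TCP within 20 mm of its axis); the pointer is still within 5 mm of the flag along the track; jar, mug and hygrometer within 20 mm of their starts (y of pointer in the frame of flag between -0.005 and 0.005 m and value of joint screw between 1.4292 and 1.8292 rad and velocity of joint screw between -0.05 and 0.05 rad/s and contact force between the fingers and screw_head above 2 N and horizontal distance between the grasp point and screw_grip below 0.02 m and distance of each of jar, mug, hygrometer from where it was at the start of the episode below 0.02 m); the arm keeps its last pose, push and grip.
It fails at once if the robot touches the eggs (contact force between any of the fingers, the arm and eggs above 1 N).
It fails at once if the jar, mug or hygrometer is moved more than 20 mm (distance of any of jar, mug, hygrometer from where it was at the start of the episode above 0.02 m).
It also fails if it takes over 72 s, if anything falls off the work surface, if the arm or the gripper's body presses on something with over 40 N, if the wrist force passes 120 N, or if a joint passes its speed limit or range.

ROBOT

A 6-joint arm with a two-finger parallel gripper is mounted at the origin on the work surface. World frame = base frame: x ahead of the robot, y to its left, z up, the work surface at z = 0. Lengths are in m, angles in rad, forces in N, time in s.
With the tool pointing down it reaches from about 0.425 to 1.125 m from the base axis. Payload 14.9 kg.
Tool frame: the origin (TCP) lies between the finger pads, 19 mm behind the fingertips; this is the grasp point; z points along the fingers, y is the line along which they close (so a half turn about z gives the same grasp; the last joint's range is limited). The gripper opens to 91 mm and grips with 3 to 60 N. Pads are 32 mm wide; open, the fingers measure 118 mm over their backs; the gripper's body (76 mm by 178 mm) begins 60 mm behind the grasp point.
Start: joints at [1.206, 0.379, 1.734, -0, 1.028, -0.033], TCP at [0.228, 0.662, 0.233] pointing down, gripper open.
Joint ranges: [-2.77, 2.77], [-0.74, 2.19], [0, 2.66], [-1.06, 4.2], [0.31, 2.87], [-3.08, 3.08]. Speed limits (rad/s): [1.89, 1.89, 2.39, 3.14, 3.14, 3.14].

INTERFACE

Orientations are given as a unit quaternion [x, y, z, w].
In Python, from bench import manip gives the robot as it stands.
- The arm moves only by the tool servo_tool, never from a script. Its argument "moves" is a list of rows, each an object with "dr": the turn, a rotation vector about the tool's x, y, z scaled (see below), a list of three; "xyz": the shift along the tool's x, y, z scaled (see below), a list of three; "grip": the opening, from 0 (shut) to 1 (fully open). A call has 1 to 20 rows; each row shifts and turns the commanded pose from where the row before left it, along the tool's axes as they then stand; what a row does not reach is not made up. The controller multiplies each number of a shift by 20 mm and each number of a turn by pi rad. A row lasts 1/12 s, in which the tool goes at most 41.7 mm and 7.16 degrees, less where a joint would pass 70% of its speed; a pose out of reach is approached as far as the arm can. A call with a number of a shift or a turn outside -1 to 1 is refused whole. A call with a gripper value outside its range is refused whole. The fingers move at their own pace and stop on an object; "force" is the grip in N (left out, the last holds). Time passes only in rows, so rows that do not move let the fingers close. It gives the time, the measured TCP pose, the force, the opening and the grip force at its end, in the units of the state.
- manip.get_state(): the state, without advancing time (a new reading comes with each control period).
- manip.camera(name): name is "scene" or "top"; returns a dict with "img" (420x560x3 uint8, blue, green, red), "K" (3x3 intrinsics, pixels), "R" (3x3) and "t" (3): a world point X has camera coordinates R X + t. Camera axes: x right, y down, z forward; pixel columns grow to the right and rows downward; lengths in m; the calibration is good to about 2 mm. A picture is of the moment at which its call begins. There is no depth.
- manip.sign_off(): hands the job in; it is judged then, once.
Trained networks look in a picture, given as the dict that the camera call returned (one of the last four; its "shot" number tells which), for a name from the list of things; names that differ only in an ending like _2 or _b are one class to them, and where a whole thing is asked for, a point or a joint stands for the part that bears it (a point fixed in the world has none). Each returns a list of dicts, best first, with "confidence" (0 to 1); they miss things now and then, are a little off and sometimes report something else, mostly with a low value. They report only what shows in the picture. A call takes as long as a camera call.
- manip.look_for(target, picture): "at" ([column, row] in pixels, amid what is visible of it).
- manip.regions_of(target, picture): "pixels" (420x560 bool, what is visible of it) and "at" ([column, row] in pixels, amid what is visible of it).
The state is a dict: "time": time; "joint_pos": joint angles; "qvel": joint speeds; "joint_efforts": joint torques, N m; "ee_pos": TCP position; "tcp_rot": TCP orientation; "force": force on the tool from outside, world axes, zero at the start; "wrist_torque": the same for the moment, N m; "opening": finger opening in m; "grip_force": force on a finger pad.
Only numpy, scipy, OpenCV 4.12 (cv2) and the standard library are available. Lean on these libraries where they do the work, as an engineer would, in place of code of your own. Each camera call takes 0.05 s, during which the arm holds its last target. There are 200 camera calls.

## Working session

There is one attempt and no reset: what is moved stays moved. The work goes in short steps, Python scripts to look and compute and a tool call to move; the robot and the scene stay as the last step left them, time stands still between calls to the robot, and variables do not carry over. Pictures are saved under pics/ and viewed, at most 10 in all, crops included, and the job is handed in when it is done.

Besides the shell and the picture viewer there is one more tool, called after "Call:" as name(argument=value, ...), one argument or row to a line, values as JSON. servo_tool: Moves the arm, as the interface text tells. Shifts and turns lie within -1 to 1; 1 stands for 20 mm of shift or pi rad of turn. Its arguments: {"type":"object","properties":{"moves":{"type":"array","items":{"type":"object","properties":{"dr":{"type":"array","items":{"type":"number","minimum":-1,"maximum":1}},"xyz":{"type":"array","items":{"type":"number","minimum":-1,"maximum":1}},"grip":{"type":"number"}}}},"force":{"type":"number"}},"required":["moves"]}

```bash
mkdir -p pics; cat > h.py <<'E'
import numpy as np,cv2
from bench import manip
from scipy.spatial.transform import Rotation as Rn
def onplane(p,c,z):
    K,R,t=[np.array(c[k],float) for k in('K','R','t')]
    d=R.T@np.linalg.inv(K)@np.array([p[0],p[1],1.]); o=-R.T@t
    return o+d*(z-o[2])/d[2]
def proj(X,c):
    q=np.array(c['K'])@(np.array(c['R'])@np.array(X)+np.array(c['t'])); return q[:2]/q[2]
E
python3 - <<'E'
from h import *
s=manip.get_state(); print({k:np.round(v,3) for k,v in s.items()})
for n in('top','scene'):
    c=manip.camera(n); cv2.imwrite(f'pics/{n}0.png',c['img'])
    print(n,'cam at',np.round(-np.array(c['R']).T@np.array(c['t']),3))
    for t,z in dict(grip_top=.064,pointer=.02,flag=.012,eggs=.06,screw_head=.07,screw_grip=.07,jar=.085,mug=.085,hygrometer=.022,turner=.012,carriage=.024).items():
        for d in manip.look_for(t,c)[:2]: print(t,np.round(d['at'],1),round(d['confidence'],2),np.round(onplane(d['at'],c,z)[:2],4))
E
```

```text
{'time': np.float64(0.0), 'joint_pos': array([ 1.206,  0.379,  1.735,  0.   ,  1.028, -0.033]), 'qvel': array([ 0.001, -0.001, -0.   , -0.   ,  0.   ,  0.002]), 'joint_efforts': array([ 3.0000e-03, -7.6373e+01, -4.3436e+01,  6.5000e-02,  4.2000e-02,
       -0.0000e+00]), 'ee_pos': array([0.228, 0.661, 0.232]), 'tcp_rot': array([ 0.165,  0.986, -0.001, -0.   ]), 'force': array([-0.878,  0.191,  0.048]), 'wrist_torque': array([-0.016,  0.011,  0.002]), 'grip_force': np.float64(0.0), 'opening': np.float64(0.091)}
top cam at [0.53  0.063 1.148]
grip_top [368.9 198.6] 0.79 [ 0.6204 -0.0806]
pointer [368.4 197.7] 0.87 [ 0.6261 -0.0853]
flag [349.2 255.5] 0.43 [ 0.499  -0.0452]
flag [366.5 196.6] 0.27 [ 0.6292 -0.0821]
eggs [372.6 182.3] 0.69 [ 0.6554 -0.0887]
screw_head [416.4 217.3] 0.78 [ 0.5821 -0.1785]
screw_head [417.4 219.2] 0.67 [ 0.5782 -0.1806]
screw_grip [420.4 218.8] 0.81 [ 0.5791 -0.1868]
jar [239.9 225.9] 0.8 [0.5587 0.1879]
mug [374.5 132.2] 0.77 [ 0.757  -0.0884]
hygrometer [315.3 294.8] 0.9 [0.4131 0.0283]
hygrometer [367.3 199.3] 0.53 [ 0.6224 -0.0827]
turner [362.2 219.1] 0.56 [ 0.5794 -0.0731]
turner [240.2 227.1] 0.4 [0.558  0.1958]
carriage [368.9 197.1] 0.84 [ 0.6271 -0.0858]
carriage [417.3 217.6] 0.38 [ 0.5837 -0.1908]
scene cam at [ 1.221 -0.264  0.626]
grip_top [194.6 260.9] 0.66 [ 0.6569 -0.099 ]
pointer [199.7 258.7] 0.66 [ 0.6121 -0.0764]
pointer [196.  265.8] 0.55 [ 0.6248 -0.0884]
flag [191.5 203.9] 0.75 [ 0.4533 -0.0286]
eggs [199.  259.1] 0.82 [ 0.6525 -0.0902]
screw_head [126.1 255.8] 0.59 [ 0.5988 -0.1903]
screw_grip [128.1 257.9] 0.81 [ 0.605  -0.1889]
jar [312.9 185.4] 0.86 [0.6027 0.155 ]
jar [198.2 258.3] 0.65 [ 0.6754 -0.0982]
mug [225.6 315.4] 0.94 [ 0.7965 -0.1085]
hygrometer [211.  183.9] 0.74 [0.4238 0.0268]
turner [187.5 257.3] 0.92 [ 0.5903 -0.091 ]
carriage [196.6 263.1] 0.58 [ 0.6233 -0.0863]
carriage [125.5 254.8] 0.3 [ 0.5444 -0.1843]
```

View pics/top0.png

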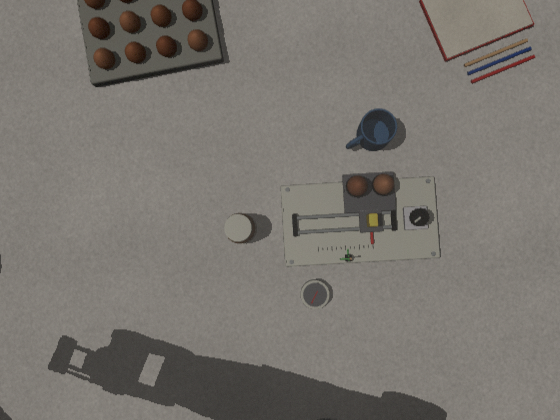

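View pics/scene0.png

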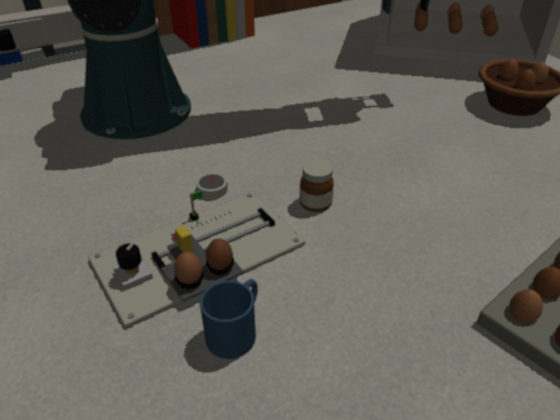

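Top picture: yellow grip near (374,220), screw head (419,217), flag foot (349,257), hygrometer (315,294), jar (239,227), mug (375,130). Next I refine these by colour and take a crop.

```bash
python3 - <<'E'
from h import *
c=manip.camera('top'); im=c['img']
cr=cv2.resize(im[170:275,280:445],None,fx=4.8,fy=4.8,interpolation=cv2.INTER_CUBIC); cv2.imwrite('pics/crop0.png',np.clip(cr*1.5,0,255))
hsv=cv2.cvtColor(im,cv2.COLOR_BGR2HSV)
def blob(lo,hi,roi,z,name):
    m=cv2.inRange(hsv,lo,hi); k=np.zeros_like(m); k[roi[1]:roi[3],roi[0]:roi[2]]=255; m&=k
    ys,xs=np.nonzero(m)
    p=[xs.mean(),ys.mean()]; print(name,len(xs),np.round(p,1),xs.min(),xs.max(),ys.min(),ys.max(),np.round(onplane(p,c,z),4)); return m
blob((20,120,80),(35,255,255),(360,205,390,235),.064,'yellow')
blob((0,110,50),(8,255,255),(362,228,385,250),.02,'red')
blob((45,80,30),(85,255,255),(335,240,365,270),.02,'green')
# deck corners
g=cv2.cvtColor(im,cv2.COLOR_BGR2GRAY); k=(g>125).astype(np.uint8); k=cv2.morphologyEx(k,cv2.MORPH_CLOSE,np.ones((9,9)))
cs,_=cv2.findContours(k,cv2.RETR_EXTERNAL,cv2.CHAIN_APPROX_NONE)
for q in cs:
    if cv2.contourArea(q)>6000:
        b=cv2.boxPoints(cv2.minAreaRect(q)); w=np.array([onplane(p,c,.012)[:2] for p in b]); print(cv2.contourArea(q),b.round(1).tolist(),w.round(4).tolist(),np.linalg.norm(np.diff(w,axis=0),axis=1),'ctr',w.mean(0))
for t in('screw_head','turner','grip_top'):
  for d in manip.regions_of(t,c)[:2]:
    ys,xs=np.nonzero(d['pixels']); print(t,d['confidence'],len(xs),xs.mean(),ys.mean(),xs.min(),xs.max(),ys.min(),ys.max())
E
```

```text
yellow 132 [372.2 219.4] 367 377 213 226 [ 0.5767 -0.0877  0.064 ]
red 30 [371.6 237.6] 370 373 232 243 [ 0.539  -0.0928  0.02  ]
green 20 [346.4 256.4] 342 349 249 260 [ 0.4973 -0.0385  0.02  ]
206054.5 [[-0.0, 0.0], [559.0, 0.0], [559.0, 419.0], [0.0, 419.0]] [[1.0714, 0.7583], [1.0725, -0.505], [0.1574, -0.4951], [0.1278, 0.7187]] [1.26329545 0.91507519 1.21417781] ctr [0.60727142 0.1192024 ]
screw_head 0.68 283 418.98586572438165 216.3957597173145 409 428 208 225
turner 0.85 12932 360.02281163006495 219.36545004639655 281 439 171 265
grip_top 0.78 2409 368.98173515981733 196.94894146948943 342 395 172 233[ WARN:0@0.596] global loadsave.cpp:1063 imwrite_ Unsupported depth image for selected encoder is fallbacked to CV_8U.
```

View pics/crop0.png

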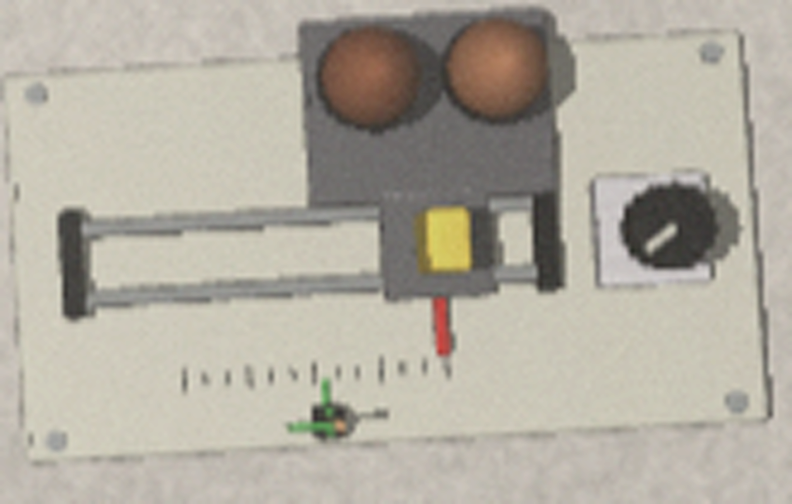

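Crop (4.8x from (280,170)): deck corners at crop (5,74), (740,32), (768,416), (32,460); grip top (447,240), pointer (443,325), green mark line at the clip (327,390), with the stick leaning slightly right of it; screw head (669,226) with its white line pointing down-left.

```bash
python3 - <<'E'
from h import *
c=manip.camera('top')
P=lambda u,v,z: onplane((280+(u+.5)/4.8-.5,170+(v+.5)/4.8-.5),c,z)[:2]
W=np.array([P(5,74,.012),P(740,32,.012),P(768,416,.012),P(32,460,.012)])
L=np.array([[.09,.135],[.09,-.205],[-.09,-.205],[-.09,.135]])
print(W.round(4).tolist())
lc,wc=L.mean(0),W.mean(0); A=L-lc;B=W-wc
yaw=np.arctan2((A[:,0]*B[:,1]-A[:,1]*B[:,0]).sum(),(A*B).sum())
R=np.array([[np.cos(yaw),-np.sin(yaw)],[np.sin(yaw),np.cos(yaw)]]); t=wc-R@lc
print('yaw',yaw,'t',t,'res mm',((L@R.T+t-W)*1e3).round(1).tolist())
for n,u,v,z in[('grip',447,240,.064),('ptr root',440,302,.02),('ptr tip',444,353,.02),('green line a',326,380,.012),('green line b',327,402,.012),('sticktop',342,426,.07),('head',669,226,.07),('line in',673,229,.07),('line out',650,247,.07)]:
    w=P(u,v,z); print(n,w.round(4),'turner mm',((w-t)@R*1e3).round(1))
print('screw world',R@[0,-.155]+t, 'grip xdir',R[:,0])
sc=manip.camera('scene'); 
im=sc['img'].copy(); im=im[150:330,80:320]; im=cv2.resize(im,None,fx=3.3,fy=3.3,interpolation=cv2.INTER_CUBIC)
for n,l in dict(o=[0,-.155,.07],corner=[-.09,.135,.012],c2=[-.09,-.205,.012],c3=[.09,-.205,.012],c4=[.09,.135,.012]).items():
    w=np.r_[R@l[:2]+t,l[2]]; q=(proj(w,sc)-[80,150])*3.3; cv2.circle(im,tuple(int(x) for x in q),3,(255,0,255),-1)
cv2.imwrite('pics/s1.png',im)
E
```

```text
[[0.6526, 0.1076], [0.6758, -0.2293], [0.5004, -0.242], [0.4751, 0.0926]]
yaw 0.07353252494752122 t [ 0.57341092 -0.03285929] res mm [[0.6, 0.8], [2.4, -1.4], [-1.7, -1.9], [-1.4, 2.6]]
grip [ 0.5763 -0.0889] turner mm [ -1.2 -56.1]
ptr root [ 0.55  -0.092] turner mm [-27.7 -57.3]
ptr tip [ 0.5269 -0.094 ] turner mm [-50.9 -57.6]
green line a [ 0.5137 -0.0414] turner mm [-60.2  -4.2]
green line b [ 0.5037 -0.042 ] turner mm [-70.2  -4. ]
sticktop [ 0.4947 -0.0432] turner mm [-79.2  -4.6]
head [ 0.5834 -0.1839] turner mm [  -1.1 -151.3]
line in [ 0.5822 -0.1856] turner mm [  -2.5 -153. ]
line out [ 0.5742 -0.1757] turner mm [  -9.7 -142.5]
screw world [ 0.58479819 -0.18744043] grip xdir [0.9972977  0.07346628]
```

View pics/s1.png

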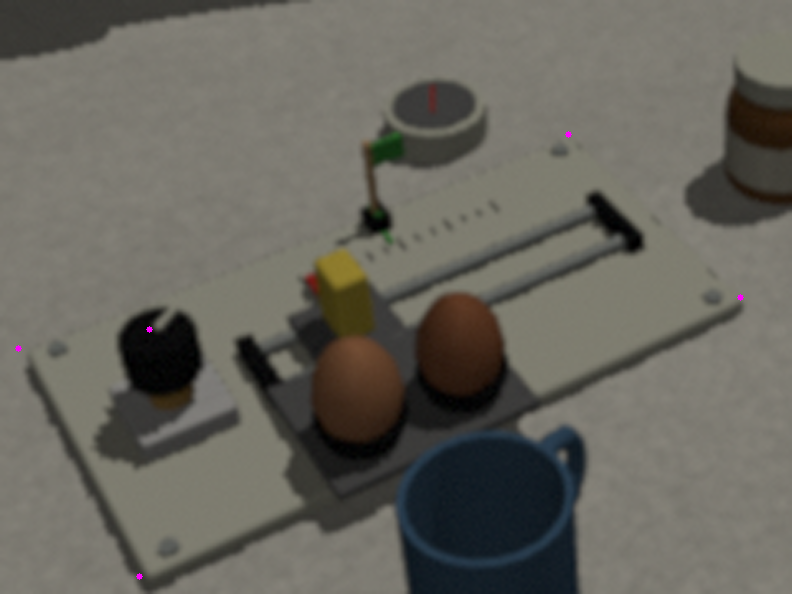

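Scene crop: same layout, eggs on the mug side, and the projected deck corners sit about 3 px off, so the calibration disagreement is a few mm. I'll triangulate the key points from both cameras.

```bash
python3 - <<'E'
from h import *
s=manip.camera('scene')
P=lambda u,v,z: onplane((80+(u+.5)/3.3-.5,150+(v+.5)/3.3-.5),s,z)[:2]
for n,u,v,z in[('grip',343,260,.064),('head',160,322,.07),('c1',580,142,.012),('c2',28,346,.012),('c3',147,588,.012),('c4',742,303,.012),('green foot',388,238,.012),('ptr tip',310,285,.02)]: print(n,P(u,v,z).round(4))
yaw=.0735;t=np.array([.5734,-.0329]);R=np.array([[np.cos(yaw),-np.sin(yaw)],[np.sin(yaw),np.cos(yaw)]])
st=manip.get_state(); print('tcp in turner',(st['ee_pos'][:2]-t)@R, Rn.from_quat(st['tcp_rot']).as_matrix().round(4).tolist())
E
```

```text
grip [ 0.5747 -0.0855]
head [ 0.5809 -0.1817]
c1 [0.4829 0.0974]
c2 [ 0.4979 -0.2393]
c3 [ 0.6856 -0.2299]
c4 [0.6561 0.1066]
green foot [ 0.5096 -0.0397]
ptr tip [ 0.5349 -0.0947]
tcp in turner [-0.29340471  0.71820778] [[-0.9454, 0.3258, -0.0], [0.3258, 0.9454, -0.0], [0.0, -0.0, -1.0]]
```

Call:
servo_tool(
  moves=[
    {"dr": [0,0,0.037],"xyz": [0,0,0],"grip": 0.55},
    {"dr": [0,0,0.037],"xyz": [0,0,0],"grip": 0.55},
    {"dr": [0,0,0.037],"xyz": [0,0,0],"grip": 0.55},
    {"dr": [0,0,0.037],"xyz": [0,0,0],"grip": 0.55},
    {"dr": [0,0,0.037],"xyz": [0,0,0],"grip": 0.55},
    {"dr": [0,0,0.037],"xyz": [0,0,0],"grip": 0.55},
    {"dr": [0,0,0.037],"xyz": [0,0,0],"grip": 0.55},
    {"dr": [0,0,0.037],"xyz": [0,0,0],"grip": 0.55},
    {"dr": [0,0,0.037],"xyz": [0,0,0],"grip": 0.55},
    {"dr": [0,0,0.038],"xyz": [0,0,0],"grip": 0.55},
  ],
)

```text
time: 2.38
ee_pos: [0.228, 0.6618, 0.2327]
tcp_rot: [0.683, 0.731, 0.0, 0.0]
force: [0.9, 0.1, -0.5]
opening: 0.0503
grip_force: 0.0
```

Call:
servo_tool(
  moves=[
    {"xyz": [-0.98,0.37,0]},
    {"xyz": [-0.98,0.37,0]},
    {"xyz": [-0.98,0.37,0]},
    {"xyz": [-0.98,0.37,0]},
    {"xyz": [-0.98,0.37,0]},
    {"xyz": [-0.98,0.37,0]},
    {"xyz": [-0.98,0.37,0]},
    {"xyz": [-0.98,0.37,0]},
    {"xyz": [-0.98,0.37,0]},
    {"xyz": [-0.98,0.37,0]},
    {"xyz": [-0.98,0.37,0]},
    {"xyz": [-0.98,0.37,0]},
    {"xyz": [-0.98,0.37,0]},
    {"xyz": [-0.98,0.37,0]},
    {"xyz": [-0.98,0.37,0]},
    {"xyz": [-0.98,0.37,0]},
    {"xyz": [-0.98,0.37,0]},
    {"xyz": [-0.98,0.37,0]},
    {"xyz": [-0.98,0.37,0]},
    {"xyz": [-0.98,0.37,0]},
  ],
)

```text
invalid input
```

Call:
servo_tool(
  moves=[
    {"xyz": [-0.98,0.37,0]},
    {"xyz": [-0.98,0.37,0]},
    {"xyz": [-0.98,0.37,0]},
    {"xyz": [-0.98,0.37,0]},
    {"xyz": [-0.98,0.37,0]},
    {"xyz": [-0.98,0.37,0]},
    {"xyz": [-0.98,0.37,0]},
    {"xyz": [-0.98,0.37,0]},
    {"xyz": [-0.98,0.37,0]},
    {"xyz": [-0.98,0.37,0]},
    {"xyz": [-0.98,0.37,0]},
    {"xyz": [-0.98,0.37,0]},
    {"xyz": [-0.98,0.37,0]},
    {"xyz": [-0.98,0.37,0]},
    {"xyz": [-0.98,0.37,0]},
    {"xyz": [-0.98,0.37,0]},
    {"xyz": [-0.98,0.37,0]},
    {"xyz": [-0.98,0.37,0]},
    {"xyz": [-0.98,0.37,0]},
    {"xyz": [0,0,0]},
  ],
)

```text
invalid input
```

```bash
cat >> h.py <<'E'
def err(tgt,yaw=None):
    s=manip.get_state(); M=Rn.from_quat(s['tcp_rot']).as_matrix()
    print('t',s['time'],'ee',s['ee_pos'].round(4) if hasattr(s['ee_pos'],'round') else s['ee_pos'],'yaw_y',np.arctan2(M[1,1],M[0,1]).round(4),'j6',s['joint_pos'][5])
    print('tool shift mm',(M.T@(np.array(tgt)-np.array(s['ee_pos']))*1e3).round(1))
E
python3 -c "
from h import *
err([.5758,-.088,.055])"
```

```text
t 2.3833 ee [0.228  0.6618 0.2327] yaw_y 0.0678 j6 1.1379370345014959
tool shift mm [-771.7  296.2  177.7]
```

Call:
servo_tool(
  moves=[
    {"dr": [0,0,0],"xyz": [-0.99,0.38,0],"grip": 0.5},
    {"dr": [0,0,0],"xyz": [-0.99,0.38,0],"grip": 0.5},
    {"dr": [0,0,0],"xyz": [-0.99,0.38,0],"grip": 0.5},
    {"dr": [0,0,0],"xyz": [-0.99,0.38,0],"grip": 0.5},
    {"dr": [0,0,0],"xyz": [-0.99,0.38,0],"grip": 0.5},
    {"dr": [0,0,0],"xyz": [-0.99,0.38,0],"grip": 0.5},
    {"dr": [0,0,0],"xyz": [-0.99,0.38,0],"grip": 0.5},
    {"dr": [0,0,0],"xyz": [-0.99,0.38,0],"grip": 0.5},
    {"dr": [0,0,0],"xyz": [-0.99,0.38,0],"grip": 0.5},
    {"dr": [0,0,0],"xyz": [-0.99,0.38,0],"grip": 0.5},
    {"dr": [0,0,0],"xyz": [-0.99,0.38,0],"grip": 0.5},
    {"dr": [0,0,0],"xyz": [-0.99,0.38,0],"grip": 0.5},
    {"dr": [0,0,0],"xyz": [-0.99,0.38,0],"grip": 0.5},
    {"dr": [0,0,0],"xyz": [-0.99,0.38,0],"grip": 0.5},
    {"dr": [0,0,0],"xyz": [-0.99,0.38,0],"grip": 0.5},
    {"dr": [0,0,0],"xyz": [-0.99,0.38,0],"grip": 0.5},
    {"dr": [0,0,0],"xyz": [-0.99,0.38,0],"grip": 0.5},
    {"dr": [0,0,0],"xyz": [-0.99,0.38,0],"grip": 0.5},
    {"dr": [0,0,0],"xyz": [-0.99,0.38,0],"grip": 0.5},
    {"dr": [0,0,0],"xyz": [-0.99,0.38,0],"grip": 0.5},
  ],
)

```text
time: 4.05
ee_pos: [0.4091, 0.2771, 0.2329]
tcp_rot: [0.681, 0.733, 0.0, 0.0]
force: [-0.7, -0.0, -0.2]
opening: 0.0457
grip_force: 0.0
```

Call:
servo_tool(
  moves=[
    {"dr": [0,0,0],"xyz": [-0.99,0.38,0],"grip": 0.5},
    {"dr": [0,0,0],"xyz": [-0.99,0.38,0],"grip": 0.5},
    {"dr": [0,0,0],"xyz": [-0.99,0.38,0],"grip": 0.5},
    {"dr": [0,0,0],"xyz": [-0.99,0.38,0],"grip": 0.5},
    {"dr": [0,0,0],"xyz": [-0.99,0.38,0],"grip": 0.5},
    {"dr": [0,0,0],"xyz": [-0.99,0.38,0],"grip": 0.5},
    {"dr": [0,0,0],"xyz": [-0.99,0.38,0],"grip": 0.5},
    {"dr": [0,0,0],"xyz": [-0.99,0.38,0],"grip": 0.5},
    {"dr": [0,0,0],"xyz": [-0.99,0.38,0],"grip": 0.5},
    {"dr": [0,0,0],"xyz": [-0.99,0.38,0],"grip": 0.5},
    {"dr": [0,0,0],"xyz": [-0.99,0.38,0],"grip": 0.5},
    {"dr": [0,0,0],"xyz": [-0.99,0.38,0],"grip": 0.5},
    {"dr": [0,0,0],"xyz": [-0.99,0.38,0],"grip": 0.5},
    {"dr": [0,0,0],"xyz": [-0.99,0.38,0],"grip": 0.5},
    {"dr": [0,0,0],"xyz": [-0.99,0.38,0],"grip": 0.5},
    {"dr": [0,0,0],"xyz": [-0.99,0.38,0],"grip": 0.5},
    {"dr": [0,0,0],"xyz": [-0.99,0.38,0],"grip": 0.5},
    {"dr": [0,0,0],"xyz": [-0.99,0.38,0],"grip": 0.5},
    {"dr": [0,0,0],"xyz": [-0.99,0.38,0],"grip": 0.5},
    {"dr": [0,0,0],"xyz": [0,0,0],"grip": 0.5},
  ],
)

```text
time: 5.72
ee_pos: [0.5817, -0.0891, 0.233]
tcp_rot: [0.681, 0.732, 0.0, 0.001]
force: [-0.2, 0.5, -0.0]
opening: 0.0456
grip_force: 0.0
```

```bash
python3 -c "
from h import *
err([.5758,-.088,.055])"
```

```text
t 5.7167 ee [ 0.5817 -0.0891  0.233 ] yaw_y 0.0718 j6 -0.2629666452382342
tool shift mm [  1.6  -6.  178. ]
```

Call:
servo_tool(
  moves=[
    {"dr": [0,0,0],"xyz": [0.08,-0.3,0.9],"grip": 0.5},
    {"dr": [0,0,0],"xyz": [0,0,0.9],"grip": 0.5},
    {"dr": [0,0,0],"xyz": [0,0,0.9],"grip": 0.5},
    {"dr": [0,0,0],"xyz": [0,0,0.9],"grip": 0.5},
    {"dr": [0,0,0],"xyz": [0,0,0.9],"grip": 0.5},
    {"dr": [0,0,0],"xyz": [0,0,0.9],"grip": 0.5},
    {"dr": [0,0,0],"xyz": [0,0,0.9],"grip": 0.5},
    {"dr": [0,0,0],"xyz": [0,0,0.9],"grip": 0.5},
    {"dr": [0,0,0],"xyz": [0,0,0.6],"grip": 0.5},
    {"dr": [0,0,0],"xyz": [0,0,0.6],"grip": 0.5},
    {"dr": [0,0,0],"xyz": [0,0,0.5],"grip": 0.5},
    {"dr": [0,0,0],"xyz": [0,0,0],"grip": 0.5},
    {"dr": [0,0,0],"xyz": [0,0,0],"grip": 0.5},
  ],
)

```text
time: 6.8
ee_pos: [0.5742, -0.0853, 0.0547]
tcp_rot: [0.681, 0.733, -0.0, -0.0]
force: [0.9, -0.1, 0.4]
opening: 0.0458
grip_force: 0.0
```

```bash
python3 -c "
from h import *
err([.5758,-.088,.055])
a=manip.camera('scene')['img'][150:330,80:320];b=manip.camera('top')['img'][170:275,280:445]
a=cv2.resize(a,(440,330),interpolation=2);b=cv2.resize(b,(360,229),interpolation=2)
o=np.zeros((330,800,3),np.uint8);o[:,:440]=a;o[:229,440:]=b;cv2.imwrite('pics/d1.png',cv2.convertScaleAbs(o,alpha=1.5))"
```

```text
t 6.8 ee [ 0.5742 -0.0853  0.0547] yaw_y 0.0735 j6 -0.26114430983767434
tool shift mm [-2.8  1.4 -0.3]
```

View pics/d1.png

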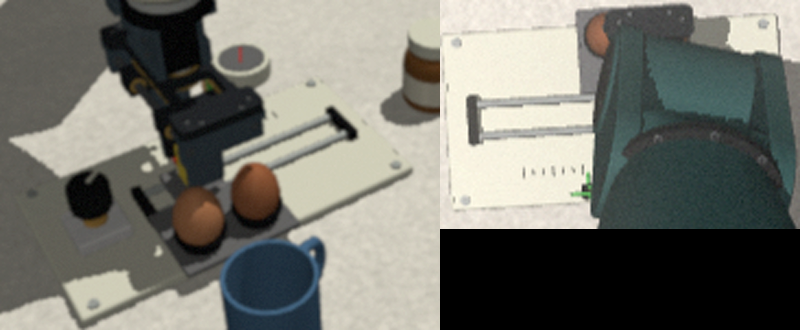

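The fingers straddle the yellow block (about (180,165) in the left half), clear of the eggs. Closing.

Call:
servo_tool(
  moves=[
    {"dr": [0,0,0],"xyz": [0,0,0],"grip": 0},
    {"dr": [0,0,0],"xyz": [0,0,0],"grip": 0},
    {"dr": [0,0,0],"xyz": [0,0,0],"grip": 0},
    {"dr": [0,0,0],"xyz": [0,0,0],"grip": 0},
    {"dr": [0,0,0],"xyz": [0,0,0],"grip": 0},
    {"dr": [0,0,0],"xyz": [0,0,0],"grip": 0},
  ],
  force=20,
)

```text
time: 7.4
ee_pos: [0.5776, -0.0857, 0.0559]
tcp_rot: [0.681, 0.733, 0.002, 0.003]
force: [18.4, 2.1, -11.6]
opening: 0.0278
grip_force: 20.0
```

Call:
servo_tool(
  moves=[
    {"dr": [0,0,0],"xyz": [0,0.2,0],"grip": 0},
    {"dr": [0,0,0],"xyz": [0.2,0,0],"grip": 0},
    {"dr": [0,0,0],"xyz": [0.3,0,0],"grip": 0},
    {"dr": [0,0,0],"xyz": [0.3,0,0],"grip": 0},
    {"dr": [0,0,0],"xyz": [0.3,0,0],"grip": 0},
    {"dr": [0,0,0],"xyz": [0.3,0,0],"grip": 0},
    {"dr": [0,0,0],"xyz": [0.3,0,0],"grip": 0},
    {"dr": [0,0,0],"xyz": [0.3,0,0],"grip": 0},
    {"dr": [0,0,0],"xyz": [0.3,0,0],"grip": 0},
    {"dr": [0,0,0],"xyz": [0.2,0,0],"grip": 0},
    {"dr": [0,0,0],"xyz": [0.15,0,0],"grip": 0},
    {"dr": [0,0,0],"xyz": [0,0,0],"grip": 0},
    {"dr": [0,0,0],"xyz": [0,0,0],"grip": 0},
    {"dr": [0,0,0],"xyz": [0,0,0],"grip": 0},
  ],
)

```text
time: 8.57
ee_pos: [0.5738, -0.0321, 0.0555]
tcp_rot: [0.681, 0.733, -0.0, -0.001]
force: [-6.5, 2.1, 13.2]
opening: 0.0277
grip_force: 20.0
```

```bash
python3 -c "
from h import *
err([.5776-.0735*.0532,-.0857+.9973*.0532,.055])
a=manip.camera('scene')['img'][190:250,160:260]
cv2.imwrite('pics/d2.png',cv2.convertScaleAbs(cv2.resize(a,(800,480),interpolation=2),alpha=1.5))"
```

```text
t 8.5667 ee [ 0.5738 -0.0321  0.0555] yaw_y 0.0736 j6 -0.1700254316736276
tool shift mm [-0.5 -0.2  0.5]
```

View pics/d2.png

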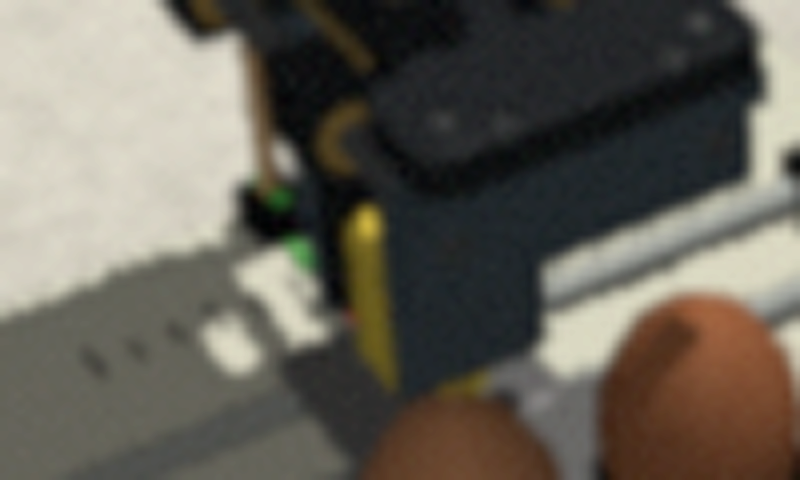

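Call:
servo_tool(
  moves=[
    {"dr": [0,0,0],"xyz": [0,0,0],"grip": 0.5},
    {"dr": [0,0,0],"xyz": [0,0,0],"grip": 0.5},
    {"dr": [0,0,0],"xyz": [0,0,0],"grip": 0.5},
    {"dr": [0,0,0],"xyz": [0,0,-0.5],"grip": 0.5},
    {"dr": [0,0,0],"xyz": [0,0,-1],"grip": 0.5},
    {"dr": [0,0,0],"xyz": [0,0,-1],"grip": 0.5},
    {"dr": [0,0,0],"xyz": [0,0,-1],"grip": 0.5},
    {"dr": [0,0,0],"xyz": [0,0,-1],"grip": 0.5},
    {"dr": [0,0,0],"xyz": [0,0,-1],"grip": 0.5},
    {"dr": [0,0,0],"xyz": [-1,0,0],"grip": 0.5},
    {"dr": [0,0,0],"xyz": [-1,0,0],"grip": 0.5},
    {"dr": [0,0,0],"xyz": [-1,0,0],"grip": 0.5},
    {"dr": [0,0,0],"xyz": [-1,0,0],"grip": 0.5},
    {"dr": [0,0,0],"xyz": [-1,0,0],"grip": 0.5},
    {"dr": [0,0,0],"xyz": [-1,0,0],"grip": 0.5},
    {"dr": [0,0,0],"xyz": [-1,0,0],"grip": 0.5},
    {"dr": [0,0,0],"xyz": [-1,0,0],"grip": 0.5},
    {"dr": [0,0,0],"xyz": [-1,0,0],"grip": 0.5},
    {"dr": [0,0,0],"xyz": [-1,0,0],"grip": 0.5},
  ],
)

```text
time: 10.2
ee_pos: [0.589, -0.2328, 0.1656]
tcp_rot: [0.681, 0.733, 0.0, 0.0]
force: [0.4, -0.8, -0.4]
opening: 0.0453
grip_force: 0.0
```

Call:
servo_tool(
  moves=[
    {"dr": [0,0,0],"xyz": [-1,0,0],"grip": 0.5},
    {"dr": [0,0,0],"xyz": [-1,0,0],"grip": 0.5},
    {"dr": [0,0,0],"xyz": [-1,0,0],"grip": 0.5},
    {"dr": [0,0,0],"xyz": [-1,0,0],"grip": 0.5},
    {"dr": [0,0,0],"xyz": [-1,0,0],"grip": 0.5},
    {"dr": [0,0,0],"xyz": [-1,0,0],"grip": 0.5},
    {"dr": [0,0,0],"xyz": [-1,0,0],"grip": 0.5},
    {"dr": [0,0,0],"xyz": [-1,0,0],"grip": 0.5},
    {"dr": [0,0,0],"xyz": [-1,0,0],"grip": 0.5},
  ],
)

```text
time: 10.95
ee_pos: [0.6022, -0.4128, 0.165]
tcp_rot: [0.681, 0.733, -0.0, 0.0]
force: [0.5, -0.1, 0.1]
opening: 0.0458
grip_force: 0.0
```

```bash
python3 -c "
from h import *
err([.583,-.185,.058])
b=manip.camera('top')['img'][170:275,280:445]
cv2.imwrite('pics/d3.png',cv2.convertScaleAbs(cv2.resize(b,None,fx=4.8,fy=4.8,interpolation=2),alpha=1.5))"
```

```text
t 10.95 ee [ 0.6022 -0.4128  0.165 ] yaw_y 0.0734 j6 -0.7062360639891552
tool shift mm [228.6  -2.5 107. ]
```

View pics/d3.png

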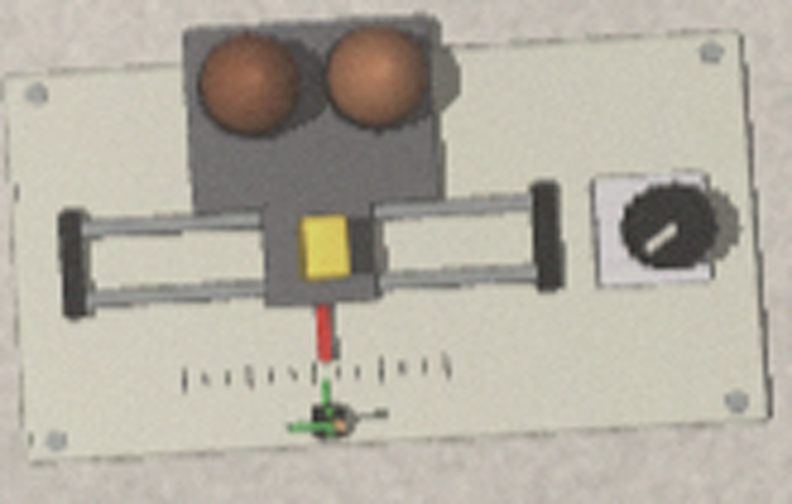

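Top crop: the pointer tip (325,360) extended along the turner's x meets the green line (327,390), so it lines up. The screw head has not moved. Going to the screw.

Call:
servo_tool(
  moves=[
    {"dr": [0,0,0],"xyz": [0.95,0,0],"grip": 0.65},
    {"dr": [0,0,0],"xyz": [0.95,0,0],"grip": 0.65},
    {"dr": [0,0,0],"xyz": [0.95,0,0],"grip": 0.65},
    {"dr": [0,0,0],"xyz": [0.95,0,0],"grip": 0.65},
    {"dr": [0,0,0],"xyz": [0.95,0,0],"grip": 0.65},
    {"dr": [0,0,0],"xyz": [0.95,0,0],"grip": 0.65},
    {"dr": [0,0,0],"xyz": [0.95,0,0],"grip": 0.65},
    {"dr": [0,0,0],"xyz": [0.95,0,0],"grip": 0.65},
    {"dr": [0,0,0],"xyz": [0.95,0,0],"grip": 0.65},
    {"dr": [0,0,0],"xyz": [0.95,0,0],"grip": 0.65},
    {"dr": [0,0,0],"xyz": [0.95,0,0],"grip": 0.65},
    {"dr": [0,0,0],"xyz": [0.95,0,0],"grip": 0.65},
    {"dr": [0,0,0],"xyz": [0,0,0.8],"grip": 0.65},
    {"dr": [0,0,0],"xyz": [0,0,0.9],"grip": 0.65},
    {"dr": [0,0,0],"xyz": [0,0,0.9],"grip": 0.65},
    {"dr": [0,0,0],"xyz": [0,0,0.9],"grip": 0.65},
    {"dr": [0,0,0],"xyz": [0,0,0.9],"grip": 0.65},
    {"dr": [0,0,0],"xyz": [0,0,0.6],"grip": 0.65},
    {"dr": [0,0,0],"xyz": [0,0,0.35],"grip": 0.65},
    {"dr": [0,0,0],"xyz": [0,0,0],"grip": 0.65},
  ],
)

```text
time: 12.67
ee_pos: [0.5848, -0.183, 0.0566]
tcp_rot: [0.681, 0.733, -0.0, -0.001]
force: [-0.6, -0.3, -0.0]
opening: 0.0591
grip_force: 0.0
```

Call:
servo_tool(
  moves=[
    {"dr": [0,0,0],"xyz": [0,0,0],"grip": 0},
    {"dr": [0,0,0],"xyz": [0,0,0],"grip": 0},
    {"dr": [0,0,0],"xyz": [0,0,0],"grip": 0},
    {"dr": [0,0,0],"xyz": [0,0,0],"grip": 0},
    {"dr": [0,0,0],"xyz": [0,0,0],"grip": 0},
    {"dr": [0,0,0],"xyz": [0,0,0],"grip": 0},
    {"dr": [0,0,0],"xyz": [0,0,0],"grip": 0},
  ],
  force=15,
)

```text
time: 13.25
ee_pos: [0.5851, -0.184, 0.0585]
tcp_rot: [0.681, 0.733, -0.0, -0.0]
force: [-5.9, -0.8, 9.0]
opening: 0.0357
grip_force: 15.0
```

```bash
python3 -c "
from h import *
err([.5845,-.186,.058])"
```

```text
t 13.25 ee [ 0.5851 -0.184   0.0585] yaw_y 0.0735 j6 -0.41562285729618725
tool shift mm [-1.9 -0.8  0.5]
```

Call:
servo_tool(
  moves=[
    {"dr": [0,0,0.02],"xyz": [-0.07,0,0],"grip": 0},
    {"dr": [0,0,0.035],"xyz": [0,0,0],"grip": 0},
    {"dr": [0,0,0.035],"xyz": [0,0,0],"grip": 0},
    {"dr": [0,0,0.035],"xyz": [0,0,0],"grip": 0},
    {"dr": [0,0,0.035],"xyz": [0,0,0],"grip": 0},
    {"dr": [0,0,0.035],"xyz": [0,0,0],"grip": 0},
    {"dr": [0,0,0.035],"xyz": [0,0,0],"grip": 0},
    {"dr": [0,0,0.035],"xyz": [0,0,0],"grip": 0},
    {"dr": [0,0,0.035],"xyz": [0,0,0],"grip": 0},
    {"dr": [0,0,0.035],"xyz": [0,0,0],"grip": 0},
    {"dr": [0,0,0.035],"xyz": [0,0,0],"grip": 0},
    {"dr": [0,0,0.035],"xyz": [0,0,0],"grip": 0},
    {"dr": [0,0,0.035],"xyz": [0,0,0],"grip": 0},
    {"dr": [0,0,0.035],"xyz": [0,0,0],"grip": 0},
    {"dr": [0,0,0],"xyz": [0,0,0],"grip": 0},
  ],
)

```text
time: 14.5
ee_pos: [0.5856, -0.1849, 0.0585]
tcp_rot: [0.997, 0.072, -0.0, -0.0]
force: [-2.8, 4.5, 5.8]
opening: 0.0352
grip_force: 15.0
```

```bash
python3 -c "
from h import *
err([.5845,-.186,.058]);print(manip.get_state()['wrist_torque'],manip.get_state()['force'])"
```

```text
t 14.5 ee [ 0.5856 -0.1849  0.0585] yaw_y -1.4264 j6 1.0818364168887153
tool shift mm [-1.2  0.9  0.5]
[ 0.860785    0.65942213 -0.0829431 ] [-2.82103292  4.4942795   5.80667279]
```

Call:
servo_tool(
  moves=[
    {"dr": [0,0,0.025],"xyz": [0,0,0],"grip": 0},
    {"dr": [0,0,0.025],"xyz": [0,0,0],"grip": 0},
    {"dr": [0,0,0.025],"xyz": [0,0,0],"grip": 0},
    {"dr": [0,0,0.025],"xyz": [0,0,0],"grip": 0},
    {"dr": [0,0,0.025],"xyz": [0,0,0],"grip": 0},
    {"dr": [0,0,0.025],"xyz": [0,0,0],"grip": 0},
    {"dr": [0,0,0.025],"xyz": [0,0,0],"grip": 0},
    {"dr": [0,0,0],"xyz": [0,0,0],"grip": 0},
  ],
)

```text
time: 15.17
ee_pos: [0.5856, -0.1852, 0.0585]
tcp_rot: [0.98, -0.2, 0.0, -0.0]
force: [-3.4, 1.8, 6.3]
opening: 0.0358
grip_force: 15.0
```

```bash
python3 -c "
from h import *
err([.5845,-.186,.058]);print(manip.get_state()['wrist_torque'],manip.get_state()['force'])"
```

```text
t 15.1667 ee [ 0.5856 -0.1852  0.0585] yaw_y -1.974 j6 1.629511415363417
tool shift mm [-0.7  1.2  0.5]
[ 0.52482753  0.68623445 -0.07600875] [-3.4255527   1.82218677  6.29585081]
```

Call:
servo_tool(
  moves=[
    {"dr": [0,0,0.02],"xyz": [0,0,0],"grip": 0},
    {"dr": [0,0,0.02],"xyz": [0,0,0],"grip": 0},
    {"dr": [0,0,0],"xyz": [0,0,0],"grip": 0},
  ],
)

```text
time: 15.42
ee_pos: [0.5856, -0.1852, 0.0585]
tcp_rot: [0.965, -0.261, 0.0, -0.0]
force: [-3.2, 1.9, 6.8]
opening: 0.0354
grip_force: 15.0
```

```bash
python3 -c "
from h import *
err([.5845,-.186,.058]);print(manip.get_state()['wrist_torque'],manip.get_state()['force'])"
```

```text
t 15.4167 ee [ 0.5856 -0.1852  0.0585] yaw_y -2.0986 j6 1.7541068770776427
tool shift mm [-0.5  1.2  0.5]
[ 0.42157275  0.73029324 -0.07164555] [-3.16712062  1.86187568  6.76601635]
```

Call:
servo_tool(
  moves=[
    {"dr": [0,0,0.02],"xyz": [0,0,0],"grip": 0},
    {"dr": [0,0,0.02],"xyz": [0,0,0],"grip": 0},
    {"dr": [0,0,0],"xyz": [0,0,0],"grip": 0},
  ],
)

```text
time: 15.67
ee_pos: [0.5856, -0.1852, 0.0585]
tcp_rot: [0.947, -0.321, 0.0, 0.0]
force: [-4.0, 0.9, 6.0]
opening: 0.0354
grip_force: 15.0
```

```bash
python3 -c "
from h import *
err([.5845,-.186,.058]);print(manip.get_state()['wrist_torque'],manip.get_state()['force'])"
```

```text
t 15.6667 ee [ 0.5856 -0.1852  0.0585] yaw_y -2.224 j6 1.8796371101847495
tool shift mm [-0.4  1.3  0.5]
[ 0.28511205  0.72077005 -0.07292208] [-4.0439369   0.89605783  6.03895249]
```

Call:
servo_tool(
  moves=[
    {"dr": [0,0,0.02],"xyz": [0,0,0],"grip": 0},
    {"dr": [0,0,0.015],"xyz": [0,0,0],"grip": 0},
    {"dr": [0,0,0],"xyz": [0,0,0],"grip": 0},
  ],
)

```text
time: 15.92
ee_pos: [0.586, -0.1857, 0.0585]
tcp_rot: [0.929, -0.371, 0.001, 0.0]
force: [-1.7, -3.5, 3.7]
opening: 0.0358
grip_force: 15.0
```

```bash
python3 -c "
from h import *
err([.5845,-.186,.058]);print(manip.get_state()['wrist_torque'],manip.get_state()['force'])"
```

```text
t 15.9167 ee [ 0.586  -0.1857  0.0585] yaw_y -2.3317 j6 1.987615032671816
tool shift mm [-0.9  1.2  0.5]
[-0.7647013   0.38244518  0.09958386] [-1.68302887 -3.48451268  3.74355611]
```

Call:
servo_tool(
  moves=[
    {"dr": [0,0,0.015],"xyz": [0,0,0],"grip": 0},
    {"dr": [0,0,0.015],"xyz": [0,0,0],"grip": 0},
    {"dr": [0,0,0],"xyz": [0,0,0],"grip": 0},
  ],
)

```text
time: 16.17
ee_pos: [0.586, -0.1859, 0.0584]
tcp_rot: [0.91, -0.414, 0.001, 0.0]
force: [-1.2, -5.6, 2.5]
opening: 0.0356
grip_force: 15.0
```

```bash
python3 -c "
from h import *
err([.5845,-.186,.058]);s=manip.get_state();print(s['wrist_torque'],s['force'])
a=manip.camera('scene')['img'][215:275,80:160]
cv2.imwrite('pics/d4.png',cv2.convertScaleAbs(cv2.resize(a,(800,600),interpolation=2),alpha=1.5))"
```

```text
t 16.1667 ee [ 0.586  -0.1859  0.0584] yaw_y -2.4249 j6 2.080817914769172
tool shift mm [-0.9  1.2  0.4]
[-0.98888062  0.43825831  0.14461195] [-1.24417872 -5.62755452  2.53804203]
```

View pics/d4.png

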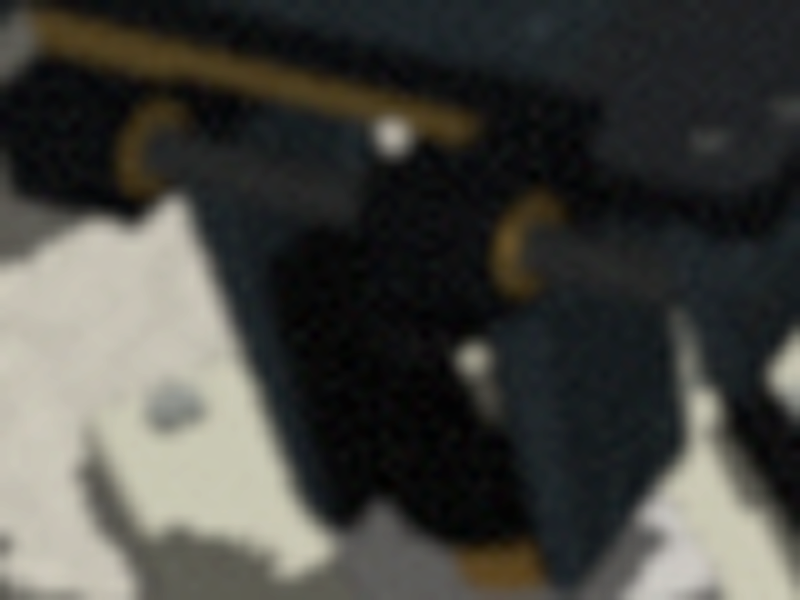

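The white mark shows at the rim (475,365) on the +x side, and the torque has jumped and stayed up, so the screw is seated. Backing off in small steps to see the wind-up.

Call:
servo_tool(
  moves=[
    {"dr": [0,0,-0.01],"xyz": [0,0,0],"grip": 0},
    {"dr": [0,0,0],"xyz": [0,0,0],"grip": 0},
  ],
)

```text
time: 16.38
ee_pos: [0.5861, -0.1858, 0.0584]
tcp_rot: [0.917, -0.398, 0.001, 0.0]
force: [-1.1, -6.4, 3.0]
opening: 0.0355
grip_force: 15.0
```

```bash
python3 -c "
from h import *
err([.5845,-.186,.058]);s=manip.get_state();print(s['wrist_torque'],s['force'])"
```

```text
t 16.3833 ee [ 0.5861 -0.1858  0.0584] yaw_y -2.3891 j6 2.0448306809718133
tool shift mm [-1.   1.3  0.4]
[-0.95756027  0.38071305  0.10643023] [-1.14425827 -6.37135295  3.02523157]
```

Call:
servo_tool(
  moves=[
    {"dr": [0,0,-0.01],"xyz": [0,0,0],"grip": 0},
    {"dr": [0,0,0],"xyz": [0,0,0],"grip": 0},
  ],
)

```text
time: 16.55
ee_pos: [0.5861, -0.1858, 0.0584]
tcp_rot: [0.924, -0.383, 0.001, 0.0]
force: [-0.9, -5.8, 2.4]
opening: 0.0357
grip_force: 15.0
```

```bash
python3 -c "
from h import *
err([.5845,-.186,.058]);s=manip.get_state();print(s['wrist_torque'],s['force'])"
```

```text
t 16.55 ee [ 0.5861 -0.1858  0.0584] yaw_y -2.3577 j6 2.0133744308628363
tool shift mm [-1.   1.2  0.4]
[-0.91867333  0.27381298  0.11798274] [-0.90703323 -5.82704673  2.44535079]
```

Call:
servo_tool(
  moves=[
    {"dr": [0,0,-0.03],"xyz": [0,0,0],"grip": 0},
    {"dr": [0,0,0],"xyz": [0,0,0],"grip": 0},
  ],
)

```text
time: 16.72
ee_pos: [0.5862, -0.1857, 0.0584]
tcp_rot: [0.941, -0.338, 0.001, 0.0]
force: [0.3, -5.5, 4.8]
opening: 0.0356
grip_force: 15.0
```

```bash
python3 -c "
from h import *
err([.5845,-.186,.058]);s=manip.get_state();print(s['wrist_torque'],s['force'])"
```

```text
t 16.7167 ee [ 0.5862 -0.1857  0.0584] yaw_y -2.2612 j6 1.916883710736299
tool shift mm [-1.1  1.3  0.4]
[-0.94386534  0.20158549  0.05810875] [ 0.32121966 -5.45319776  4.78486796]
```

```bash
python3 -c "
from h import *
c=manip.camera('scene')
yaw=.0735;R=np.array([[np.cos(yaw),-np.sin(yaw)],[np.sin(yaw),np.cos(yaw)]])
p0=proj([.5855,-.1855,.07],c);print('ctr',p0)
for a in(.88,1.6,2,2.4,2.8,3.0,3.2):
    d=R@[-np.cos(a)*.018,np.sin(a)*.018]; print(a,(proj([.5855+d[0],-.1855+d[1],.07],c)-p0).round(1))
old=cv2.imread('pics/scene0.png',0); print(old[238:260,118:142])
print(cv2.cvtColor(c['img'],cv2.COLOR_BGR2GRAY)[238:262,118:142])"
```

```text
ctr [126.64730976 249.7306939 ]
0.88 [ 5.7 -7.3]
1.6 [10.8 -4.1]
2 [11.5 -1.2]
2.4 [10.4  1.8]
2.8 [7.5 4.7]
3.0 [5.6 5.8]
3.2 [3.5 6.8]
[[120 119 119 118 117 117 115 115 116 119 121 118 121 118 117 118 120 119
  120 121 121 122 122 123]
 [119 119 118 118 117 116 116 117 119 118 119 118 120 121 118 120 122 123
  122 122 122 122 123 122]
 [119 118 118 115 116 116 116 119 119 118 118 121 121 122 122 122 123 122
  122 121 121 123 121 122]
 [117 118 116 117 116 116 115 118 119 118 118 119 120 122 123 122 122 122
  122 121 123 122 122 122]
 [117 116 116 117 116 114 112 114 111 106 104 105 107 116 121 120 120 121
  123 123 122 122 122 122]
 [116 115 117 117 112 102  94  86  76  70  69  73  89 110 116 106 104 112
  119 122 123 123 122 122]
 [117 114 112 105  88  70  57  44  33  27  35  61  93 109 100  76  68  84
  100 113 120 122 122 122]
 [116 103  89  70  48  30  21  11   8  20  51  88 108 102  75  43  28  42
   65  91 112 121 123 122]
 [103  75  49  30  17   8   7   6  19  51  85 106 103  80  46  19   9  12
   32  64  94 114 122 122]
 [ 76  44  22   7  10   7  10  13  41  84 108 107  85 
[... 2984 characters left out ...]
 4   1   6   5   7   5   6   3   1  11  30  48  48  32  18  22  25
   22  24  21  19  17  16]
 [  4   6   6   5   7   0   4   5   7   4   4  18  29  30  21  16  20  25
   24  27  22  19  18  14]
 [  5   2   3   1   3   9   2   5   4   3   2   5   9  10   6  10  17  24
   24  25  22  19  18  13]
 [ 10   6   7   6   3   6   1   3   5   7   7   4   6   9   5   8  14  19
   25  25  24  19  19  17]
 [  4   4   6   7   5   4   4   8   2   3   9   5   3   3   9   8  12  19
   24  22  23  22  16  18]
 [  3   5   4   4   6   6   5   9   7   5   2   3   6   6   7   7  12  21
   22  24  24  21  18  16]
 [  5   6   4   5   3   4   1   4   5   4   6   8   6   4   7   6  11  17
   23  24  21  20  19  17]]
```

Numerically the white line now runs from (127.3,250) to (131,255.5), which is an angle of about 3.08: it was seated and is now following. About 1.45 rad more to go.

Call:
servo_tool(
  moves=[
    {"dr": [0,0,-0.03],"xyz": [0,0,0],"grip": 0},
    {"dr": [0,0,-0.035],"xyz": [0,0,0],"grip": 0},
    {"dr": [0,0,-0.035],"xyz": [0,0,0],"grip": 0},
    {"dr": [0,0,-0.035],"xyz": [0,0,0],"grip": 0},
    {"dr": [0,0,-0.035],"xyz": [0,0,0],"grip": 0},
    {"dr": [0,0,-0.035],"xyz": [0,0,0],"grip": 0},
    {"dr": [0,0,-0.035],"xyz": [0,0,0],"grip": 0},
    {"dr": [0,0,-0.035],"xyz": [0,0,0],"grip": 0},
    {"dr": [0,0,-0.035],"xyz": [0,0,0],"grip": 0},
    {"dr": [0,0,-0.035],"xyz": [0,0,0],"grip": 0},
    {"dr": [0,0,-0.035],"xyz": [0,0,0],"grip": 0},
    {"dr": [0,0,-0.035],"xyz": [0,0,0],"grip": 0},
    {"dr": [0,0,-0.035],"xyz": [0,0,0],"grip": 0},
    {"dr": [0,0,0],"xyz": [0,0,0],"grip": 0},
    {"dr": [0,0,0],"xyz": [0,0,0],"grip": 0},
  ],
)

```text
time: 18.02
ee_pos: [0.5861, -0.1843, 0.0584]
tcp_rot: [0.937, 0.35, 0.001, -0.0]
force: [1.5, 9.4, 9.6]
opening: 0.0354
grip_force: 15.0
```

```bash
python3 -c "
from h import *
err([.5845,-.186,.058]);s=manip.get_state();print(s['wrist_torque'],s['force'])
c=manip.camera('scene')
print(cv2.cvtColor(c['img'],cv2.COLOR_BGR2GRAY)[238:258,120:144])
cv2.imwrite('pics/d5.png',cv2.convertScaleAbs(cv2.resize(c['img'][215:275,80:160],(800,600),interpolation=2),alpha=2))"
```

```text
t 18.0167 ee [ 0.5861 -0.1843  0.0584] yaw_y -0.8549 j6 0.5102004428649244
tool shift mm [-2.3  0.3  0.4]
[ 1.6937116  -0.05815171  0.05414699] [1.49465135 9.42541897 9.57124588]
[[16 12 15 17 23 17 13 11 10  5  8  9  9 12  9  9  7  8 12  7  5 10 18 15]
 [31 22 18 13 12 14  9  7 11  9 11  7 12 10 10  8  8  5  7  8 10  7 14 18]
 [40 36 29 19 12 10  8  7  8  7 12 11  7 10  7  6  8 10  6  9  8  8 15 17]
 [37 41 37 28 16 13  4 13  8 11  7  9  7 12  6  5  5  9  8  8  4  4 10 17]
 [29 33 39 38 29 20  9 11  8  9  9  9  6 10  6  4  3  9  6 12  9  7 11 13]
 [24 28 35 41 41 27 13 12  7  7  9  9  6  4  8  9  8  5  7  5  5  9 11 17]
 [23 25 33 40 43 27 17  8  7 10  9  9  6  2  5  9 14 12  8  9  3  7 12 18]
 [27 29 36 40 38 25 10 12  9  9  5  2  9 17 22 31 38 29 14  4  8  6  9 11]
 [25 31 39 38 27 16 11  9  4 11 11 18 26 40 45 48 51 38 20  7  8  6 12 10]
 [23 25 30 27 20 12 12 13 20 26 35 43 48 52 56 50 43 31 15 10  9  6  8 11]
 [21 19 20 16 17 15 13 24 39 44 52 53 50 47 43 33 24 14  7  7  5  5  6 12]
 [21 20 21 17 20 20 15 28 46 49 47 42 36 26 22 13  4  4  4  6  7  9  9 11]
 [21 19 21 18 20 20 16 23 32 34 26 20 14  7  3  4  4  4  5  6 10 10  9  7]
 [22 24 22 20 19 16 18 13 13 11  7  3  0  6  1  3  6  4  5  6  8  9  6  6]
 [22 24 19 20 18 19 18 10  7  6  4  2  5  4  4  5  2  7  2  5  5  3  7  6]
 [23 26 22 23 18 16 18 13  8  5  7  6  4  5  4  5  7  4  8  2  7  7  7  6]
 [22 22 21 21 16 17 16 17  9  7  9  8  6  7  6  4  5  3  3  6  4  4  1  9]
 [22 23 22 21 19 16 15 17 14 11  8  7  4  7  3  5  5  5  3  4  9 10  7  8]
 [21 23 22 23 19 18 18 15 13  5  9  3  5  5  4  4  3  7  5  4  4  9 11  5]
 [22 23 24 24 21 19 18 17 15  6  7  4  3  3  9  3  5  2  4  6  7 10 17 17]]
```

View pics/d5.png

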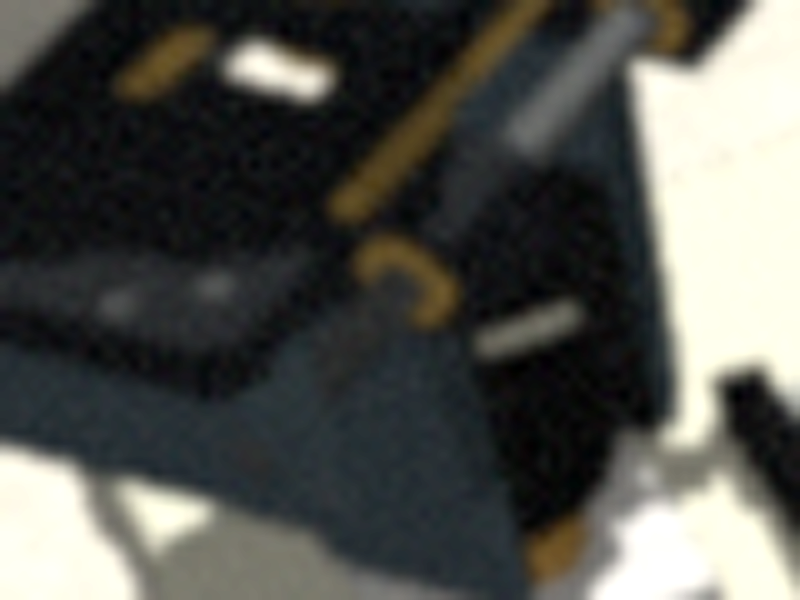

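The white line runs from (480,350) to (580,312) with slope -0.38, matching about 1.6 rad (target 1.63). The tool has come back 1.57 rad and the grip is 15 N. Handing in.

```bash
python3 -c "
from h import *
print(np.abs(manip.get_state()['qvel']).max()); print(manip.sign_off())"
```

```text
0.005087162141381255
the job is handed in; nothing more can be done
None
```

I lined the pointer up with the flag, seated the thumbscrew and backed it off a quarter turn to about 1.6 rad (target 1.63). The job was handed in with the head still gripped at 15 N; the sign-off returned no verdict.

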